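# Snap the brass rivet home with the orange spring setter

## Task

The brass rivet under the hammer of the orange spring setter still stands proud of its white lamp part. Push the orange paddle down until the lever catches and let go so that it stays cocked by itself, then press the orange trigger tab down so that the hammer snaps over and drives the rivet home. Leave the blue setter, the yellow thread spool and the loose white lamp cap where they are, and finish clear of everything.

Things in the scene. Friction and masses are not known exactly. Their poses are not given: they have to be found in the camera images.
- orange_setter: The orange setter: grey base plate 270 x 80 mm, fixed to the table, with an aluminium rocking lever along it; origin on the table under the lever's pivot; x along the plate from the paddle end to the hammer end, y to the side where the trigger tab sticks out, z up. About 135 mm high at most; paddle and tab are free from above.
- orange_paddle (a point): Centre of the upper face of the orange paddle (45 x 45 mm, flat, 12 mm thick), the end of the orange setter's lever, 125 mm from its pivot. Pushed down from about 116 mm above the table at rest, with 8 to 18 N, it passes the catch at 53 mm and stops at 35 mm: press to about 44 mm. Let go, it stays at 53 mm. x axis: along the lever to the hammer, tilts with it; y axis: level, to the tab's side.
- orange_tab (a point): Centre of the upper face of the orange trigger tab (34 x 34 mm, flat), about 45 mm above the table, out to the lever's side: 120 mm from its middle line and 65 mm nearer the hammer than the paddle. x axis along the setter towards the hammer, y away from the lever. Pressed straight down 16 to 22 mm with 3 to 10 N it trips the cocked lever; stop at about 25 mm; it springs back up.
- orange_lever (a joint): Angle (rad) of the orange setter's rocking lever, pivoted 85 mm above the table: 0 with the hammer on a fully driven rivet, about 0.16 at rest (paddle high, hammer hanging just over the standing rivet), grows as the paddle is pushed down, catches and holds itself at about 0.67, stop at 0.82.
- rivet (a joint): How far the brass rivet (head 18 mm across) under the orange setter's hammer has been driven (m): about 0 standing 8 mm proud, 0.008 fully home. Stays where it is driven.
- blue_lever (a joint): Angle of the blue setter's lever (rad): the same tool with a blue paddle and blue tab and no rivet, standing beside the orange one; about 0.16 at rest. Not to be used.
- thread_spool: Yellow thread spool, loose, 38 mm across and 45 mm high, upright on the table; origin at the centre of its underside, z up.
- lamp_cap: Loose white round lamp cap, 76 mm across and 34 mm high, lying on the table; origin at the centre of its underside, z up.

How it is judged:
On the way, in this order (a step that is already met when the one before it is completed fails the run):
1. the orange lever is caught and stays cocked with the fingers off it, the rivet still standing (value of joint orange_lever above 0.6 rad and contact force between the fingers and anything else below 0.3 N and value of joint rivet below 0.004 m), for 0.2 s.
2. tripped, the hammer has driven the rivet (value of joint rivet above 0.006 m), for 0.05 s.
At the end, for the whole second after the job is handed in: The rivet is driven home (at least 6 of its 8 mm), the orange lever is back at rest (below 0.25 rad, still), the blue lever at rest (below 0.3 rad), the spool and the lamp cap within 30 mm of where they stood (value of joint rivet above 0.006 m and value of joint orange_lever below 0.25 rad and velocity of joint orange_lever between -0.3 and 0.3 rad/s and value of joint blue_lever below 0.3 rad and distance of each of thread_spool, lamp_cap from where it was at the start of the episode below 0.03 m); the robot touches nothing.
It fails at once if the blue setter's lever is pushed down (beyond 0.3 rad) (value of joint blue_lever above 0.3 rad).
It fails at once if the thread spool is moved more than 30 mm (distance of thread_spool from where it was at the start of the episode above 0.03 m).
It fails at once if the loose lamp cap is moved more than 30 mm (distance of lamp_cap from where it was at the start of the episode above 0.03 m).
It also fails if it takes over 45 s, if anything falls off the work surface, if the arm or the gripper's body presses on something with over 40 N, if the wrist force passes 120 N, or if a joint passes its speed limit or range.

## Robot

A 7-joint arm with a two-finger parallel gripper is mounted at the origin on the work surface. World frame = base frame: x ahead of the robot, y to its left, z up, the work surface at z = 0. Lengths are in m, angles in rad, forces in N, time in s.
With the tool pointing down it reaches from about 0.425 to 0.95 m from the base axis. Payload 4.7 kg.
Tool frame: the origin (TCP) lies between the finger pads; the fingertips stand 25 mm ahead of it and the grasp point (between the pads) lies 6 mm ahead of it; z points along the fingers, y is the line along which they close (so a half turn about z gives the same grasp; the last joint's range is limited). The gripper opens to 85 mm and grips with 20 to 120 N. Pads are 22 mm wide; open, the fingers measure 114 mm over their backs; the gripper's body (76 mm by 85 mm) begins 54 mm behind the grasp point. The pads swing forward as they close: fully open they stand 13 mm farther back than shut.
Start: joints at [-1.173, 0.469, -0.049, 1.532, 0.024, 1.141, -0.082], TCP at [0.279, 0.614, 0.256] pointing down, gripper open.
Joint ranges: [-2.59, 2.59], [-0.33, 1.99], [-1.39, 1.29], [0.1, 2.45], [-1.04, 4.18], [0.21, 1.99], [-2.66, 2.66]. Speed limits (rad/s): [2.57, 2.57, 3.14, 3.14, 3.14, 3.14, 3.14].

## Interface

Orientations are given as a 3x3 rotation matrix whose columns are the frame's x, y, z axes.
In Python, from rig import * gives the robot as it stands. Calls block until the motion is done:
- movep(position, orientation): joint-space move of the TCP to a pose.
- move_l(position, attitude=None, feed=0.15, until_force=None): straight line of the TCP; attitude=None keeps the orientation; feed is the mean speed in m/s. With until_force (N) it stops when the force on the tool has changed by that much, and returns True; else False.
- move_joints(angles): joint-space move.
- command_gripper(opening, newtons=None): finger opening in m; newtons is the grip in N (None keeps the last); returns when the fingers have stopped.
- sleep(seconds).
- inverse_kinematics(position, orientation): joint angles nearest the present ones, or None.
- sense(): the state.
- camera(name): name is "scene" or "top" or "wrist"; returns (picture, depth): 384x512x3 uint8, red, green, blue; 384x512 float32, m along the optical axis (not along the pixel's ray), 0 where there is no reading.
- camera_params(name): a dict with "K" (3x3 intrinsics, pixels), "dist" ([k1, k2, p1, p2, k3] as OpenCV has them; the pictures are not rectified), "position" and "rotation" of the camera in the world; the wrist camera has in their place "tool_from_camera" (4x4, takes a point from camera to tool coordinates, whose origin is the TCP and whose axes are the flange's). Camera axes: x right, y down, z forward; pixel columns grow to the right and rows downward; lengths in m; the calibration is good to about 2 mm. A picture is of the moment at which its call begins: read the wrist's pose just before it. camera_params takes no time and is no camera call.
A pose or a line that the arm cannot do raises Unreachable and nothing moves.
- finish_job(): hands the job in; it is judged then, once.
The state is a dict: "time_s": time; "joint_pos": joint angles; "qd": joint speeds; "joint_efforts": joint torques, N m; "position": TCP position; "tcp_rot": TCP orientation; "wrist_force": force on the tool from outside, world axes, zero at the start; "ft_torque": the same for the moment, N m; "finger_gap": finger opening in m; "gripper_force": force on a finger pad.
Only numpy, scipy, OpenCV 4.12 (cv2) and the standard library are available. Lean on these libraries where they do the work, as an engineer would, in place of code of your own. Each camera call takes 0.05 s, during which the arm holds its last target. There are 200 camera calls.

## Working session

There is one attempt and no reset: what is moved stays moved. The work goes in short steps, each a Python script; the robot and the scene stay as the last script left them, time stands still between calls to the robot, and variables do not carry over. Pictures are saved under pics/ and viewed, at most 10 in all, crops included, and the job is handed in when it is done.

```bash
mkdir -p pics; cat > h.py <<'E'
from rig import *
import numpy as np, cv2
def cloud(name):
    s=sense(); im,d=camera(name); p=camera_params(name)
    h,w=d.shape; uv=np.stack(np.meshgrid(np.arange(w),np.arange(h)),-1).reshape(-1,1,2).astype(float)
    n=cv2.undistortPoints(uv,np.array(p["K"]),np.array(p["dist"])).reshape(h,w,2)
    c=np.dstack([n*d[...,None],d])
    if name=="wrist":
        T=np.array(p["tool_from_camera"]); c=c@T[:3,:3].T+T[:3,3]
        R,t=np.array(s["tcp_rot"]),np.array(s["position"])
    else: R,t=np.array(p["rotation"]),np.array(p["position"])
    c=c@R.T+t; c[d==0]=np.nan
    return im,c
E
python3 - <<'E'
from h import *
for n in("top","scene"):
    im,c=cloud(n); cv2.imwrite(f"pics/{n}.png",im[...,::-1]); np.save(n+".npy",c)
    hsv=cv2.cvtColor(im,cv2.COLOR_RGB2HSV)
    for nm,lo,hi in(("orange",5,18),("yellow",22,34),("blue",100,125)):
        m=cv2.inRange(hsv,(lo,130,80),(hi,255,255))
        k,l,st,ce=cv2.connectedComponentsWithStats(m)
        for i in range(1,k):
            if st[i,4]>25: print(n,nm,ce[i].round(),st[i],np.nanmedian(c[l==i],0).round(3))
s=sense();print(s["time_s"],s["position"],s["tcp_rot"])
E
```

```text
top orange [150. 174.] [143 167  15  15 153] [0.63  0.322 0.045]
top orange [181. 206.] [170 196  22  21 310] [0.532 0.228 0.117]
top orange [480. 278.] [476 273   8  11  31] [ 0.328 -0.561  0.003]
top orange [500. 289.] [498 281   7  15  39] [ 0.294 -0.619  0.003]
top orange [505. 304.] [501 296  10  16  44] [ 0.253 -0.63   0.003]
top yellow [257. 134.] [251 126  14  18 183] [0.731 0.036 0.045]
top yellow [488. 252.] [485 247   7  13  36] [ 0.4   -0.59   0.002]
top yellow [454. 357.] [450 354   9   9  41] [ 0.121 -0.474  0.003]
top blue [309. 209.] [302 203  14  13 144] [ 0.526 -0.091  0.046]
top blue [364. 219.] [355 210  20  19 260] [ 0.488 -0.221  0.116]
scene orange [53.  2.] [46  0 17  7 68] [-0.405 -1.573  0.028]
scene orange [492.   3.] [463   0  49  10 210] [-0.968  0.37   0.122]
scene orange [20. 16.] [12  9 15 14 80] [-0.198 -1.573  0.031]
scene orange [63. 26.] [57 23 15  8 39] [-0.434 -1.573 -0.105]
scene orange [31. 43.] [24 38 15 12 60] [-0.212 -1.572 -0.108]
scene orange [160.  96.] [134  93  49  11 143] [ 0.137 -0.546  0.004]
scene orange [115. 109.] [102  94  27  31 165] [ 0.26  -0.634  0.003]
scene orange [129. 120.] [ 99 108  63  27 222] [ 0.298 -0.544  0.004]
scene orange [355. 214.] [341 203  28  24 386] [0.538 0.229 0.116]
scene orange [380. 287.] [370 278  22  19 251] [0.635 0.32  0.045]
scene yellow [224. 281.] [215 268  19  28 388] [0.742 0.037 0.043]
scene blue [179. 148.] [169 142  20  13 170] [ 0.49  -0.222  0.115]
scene blue [219. 195.] [212 191  15   9  90] [ 0.53  -0.093  0.046]
0.1 [0.27920081 0.61400526 0.25535694] [[-9.10314957e-01  4.13915743e-01 -6.61294838e-04]
 [ 4.13916262e-01  9.10313432e-01 -1.66858315e-03]
 [-8.86672596e-05 -1.79265688e-03 -9.99998389e-01]]
```

View pics/top.png

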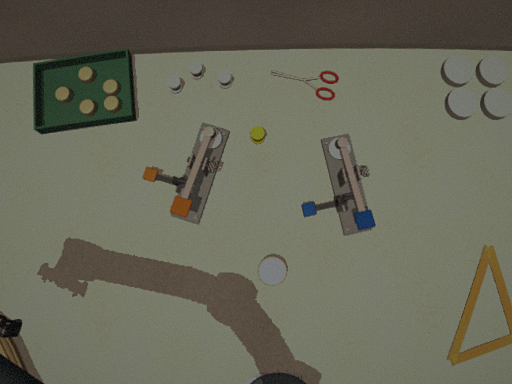

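View pics/scene.png

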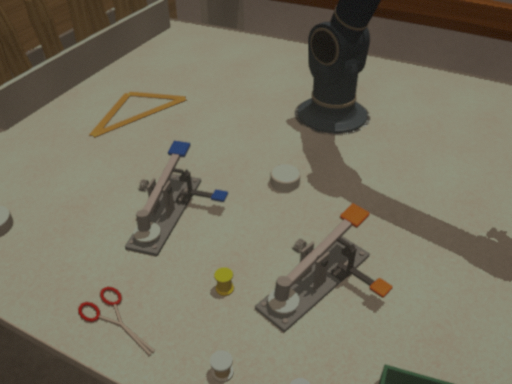

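The top view shows the orange paddle at (181,206), its tab at (150,174) and the hammer at (208,131). The scene view agrees. Heights are 117 and 45 mm and the spacing is 134 mm against an expected 136, so the setter's x axis lies at about -18°. The blue setter, spool and cap are all well away. Next I'll hover and take a close look.

```bash
cat >> h.py <<'E'
a=np.radians(-18); ex=np.array([np.cos(a),np.sin(a),0]); ey=np.array([-np.sin(a),np.cos(a),0])
R0=np.column_stack([-ex,ey,[0,0,-1]])
def orange(name="wrist"):
    im,c=cloud(name); hsv=cv2.cvtColor(im,cv2.COLOR_RGB2HSV)
    k,l,st,ce=cv2.connectedComponentsWithStats(cv2.inRange(hsv,(5,130,60),(18,255,255)))
    for i in range(1,k):
        if st[i,4]>60: print(name,ce[i].round(),st[i],np.nanmedian(c[l==i],0).round(4))
    return im
E
python3 - <<'E'
from h import *
command_gripper(0.0,40)
p=np.array([.535,.2285,.26])
movep(p-0.05*ex,R0)
im=orange(); cv2.imwrite("pics/w1.png",im[...,::-1])
s=sense();print(s["time_s"],s["position"],s["finger_gap"],s["wrist_force"])
E
```

```text
wrist [252. 227.] [ 229  214   50   35 1256] [0.52   0.2317 0.118 ]
wrist [353. 259.] [339 247  29  26 676] [0.6275 0.3201 0.0451]
2.4833 [0.48699762 0.24557156 0.25993541] -0.00010251315281636762 [-0.28206221 -0.35144666 -0.45085826]
```

View pics/w1.png

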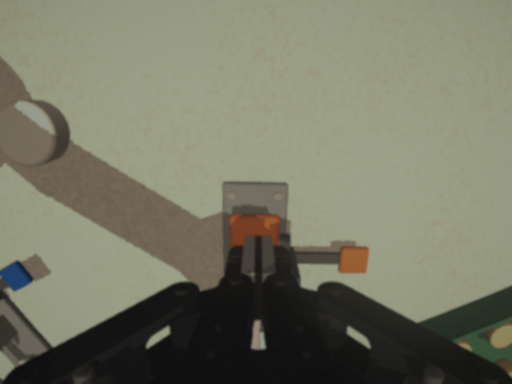

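The wrist view shows the plate square to the tool. The paddle at (252,227) is partly hidden by the fingers and the tab at (353,259) is clear, and both fit the earlier estimate to within 5 mm. Now I'll cock it.

```bash
python3 - <<'E'
from h import *
p=np.array([.533,.2275,0])
P=lambda z:p+[0,0,z]
movep(P(.17),R0)
def show(n):
    s=sense();print(n,round(s["time_s"],2),s["position"].round(4) if hasattr(s["position"],"round") else s["position"],np.round(s["wrist_force"],1))
print(move_l(P(.12),feed=.03,until_force=3)); show("contact")
for z in(.10,.08,.069): 
    move_l(P(z),feed=.06); show("press")
sleep(.2); show("bottom")
move_l(P(.09),feed=.04); show("release")
move_l(P(.2),feed=.15); 
move_l(P(.26)-.06*ex); sleep(.3); show("up")
im=orange(); orange("top"); cv2.imwrite("pics/w2.png",im[...,::-1])
E
```

```text
True
contact 4.01 [0.5322 0.2275 0.138 ] [0.1 0.4 1.5]
press 4.8 [0.5314 0.2282 0.1003] [-5.   0.8  7.9]
press 5.28 [0.5341 0.2273 0.0812] [-1.  -1.4  7.1]
press 5.62 [0.5363 0.2267 0.0716] [-0.7 -4.1 15.8]
bottom 5.82 [0.5362 0.2267 0.0719] [ 0.3 -3.  15.5]
release 6.49 [0.5326 0.2273 0.0894] [ 0.1  0.3 -0.2]
up 8.39 [0.4761 0.2457 0.2593] [-0.5  0.1 -0.1]
wrist [257. 222.] [ 238  204   41   41 1220] [0.531  0.2278 0.0543]
wrist [356. 268.] [342 255  29  26 674] [0.6279 0.3203 0.045 ]
top [151. 173.] [143 167  15  15 140] [0.6321 0.3188 0.0458]
top [185. 209.] [175 199  20  20 283] [0.5346 0.2283 0.0557]
top [507. 310.] [501 292  11  41 110] [ 0.237  -0.6344  0.0023]
```

The paddle rests at about 54 mm, so the lever is cocked and holding by itself with the fingers clear. Now the tab.

```bash
python3 - <<'E'
from h import *
p=np.array([.6295,.3200,0])
P=lambda z:p+[0,0,z]
def show(n):
    s=sense();print(n,round(s["time_s"],2),np.round(s["position"],4),np.round(s["wrist_force"],1))
movep(P(.2)+.05*ey,R0); movep(P(.1),R0)
print(move_l(P(.055),feed=.03,until_force=2)); show("contact")
for z in(.056,.052,.048): move_l(P(z),feed=.04); show("press")
sleep(.2); show("bottom")
move_l(P(.1),feed=.1); move_l(P(.26)+.1*ey); sleep(.4); show("up")
im=orange(); im=orange("top"); cv2.imwrite("pics/t2.png",cv2.resize(im[90:290,110:400],None,fx=2.5,fy=2.5)[...,::-1])
E
```

```text
True
contact 10.88 [0.6291 0.3199 0.0688] [-0.2  0.2 -0.8]
press 11.35 [0.6294 0.3211 0.0562] [0.9 1.1 3.1]
press 11.6 [0.6295 0.3205 0.0518] [-0.3  2.7  2.3]
press 11.85 [0.6297 0.3204 0.048 ] [0.  2.7 3.4]
bottom 12.05 [0.6297 0.3204 0.0482] [0.5 3.3 3.7]
up 14.53 [0.6604 0.415  0.2599] [0.4 1.  0.2]
wrist [ 15. 116.] [   0   89   37   52 1601] [0.5383 0.2404 0.1154]
wrist [167. 168.] [151 154  33  30 887] [0.6298 0.3226 0.045 ]
wrist [ 86. 275.] [ 80 271  12  10  85] [0.7278 0.1623 0.0317]
top [150. 174.] [143 167  15  15 156] [0.6303 0.3218 0.0452]
top [181. 206.] [170 196  22  21 308] [0.5322 0.2285 0.1162]
top [507. 312.] [502 298  10  29  80] [ 0.232  -0.6329  0.0031]
top [480. 349.] [465 341  31  14  68] [ 0.1365 -0.5464  0.0027]
```

View pics/t2.png

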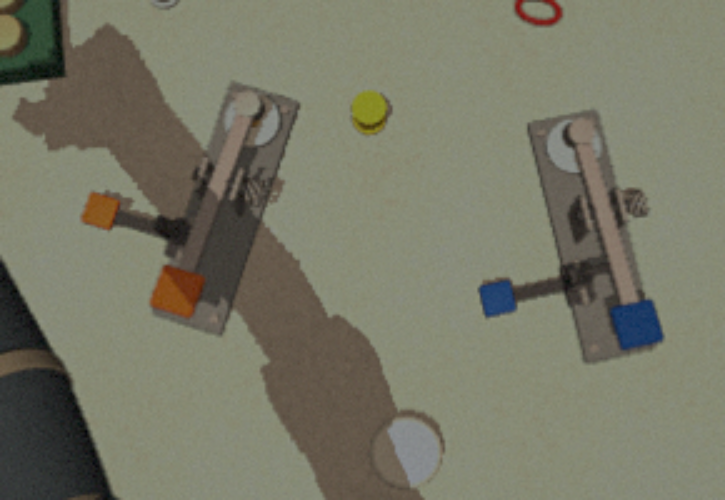

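The lever tripped and is back at rest: paddle at 116 mm, tab back up at 45 mm, spool, cap and blue setter unmoved. The brass rivet shows in the wrist view, so I'll check its height against the lamp part.

```bash
python3 - <<'E'
from h import *
movep(np.array([.735,.16,.27])+.13*ey-.02*ex,R0)
im,c=cloud("wrist"); np.save("w3.npy",c)
d=np.linalg.norm(c[...,:2]-[.735,.16],axis=-1); v,u=np.where(d<.06)
print(u.min(),u.max(),v.min(),v.max())
hsv=cv2.cvtColor(im,cv2.COLOR_RGB2HSV)
m=(cv2.inRange(hsv,(5,100,40),(28,255,255))>0)&(d<.05)
print("brass",m.sum(),np.nanpercentile(c[m],[10,50,90],axis=0).round(4))
w=(hsv[...,1]<60)&(hsv[...,2]>120)&(d<.05)&(c[...,2]>.012)&(c[...,2]<.05); print("white",w.sum(),np.nanpercentile(c[w],[10,50,90],axis=0).round(4))
cv2.imwrite("pics/w3.png",cv2.resize(im[v.min():v.max(),u.min():u.max()],(600,int(600*(v.max()-v.min())/(u.max()-u.min()))) if u.max()-u.min()>v.max()-v.min() else (500,590))[...,::-1])
E
```

```text
109 202 127 217
brass 76 [[0.7218 0.1598 0.0308]
 [0.7259 0.1649 0.0321]
 [0.7316 0.1685 0.0335]]
white 1085 [[0.7044 0.1654 0.0124]
 [0.7226 0.1797 0.0296]
 [0.7484 0.1946 0.0309]]
```

View pics/w3.png

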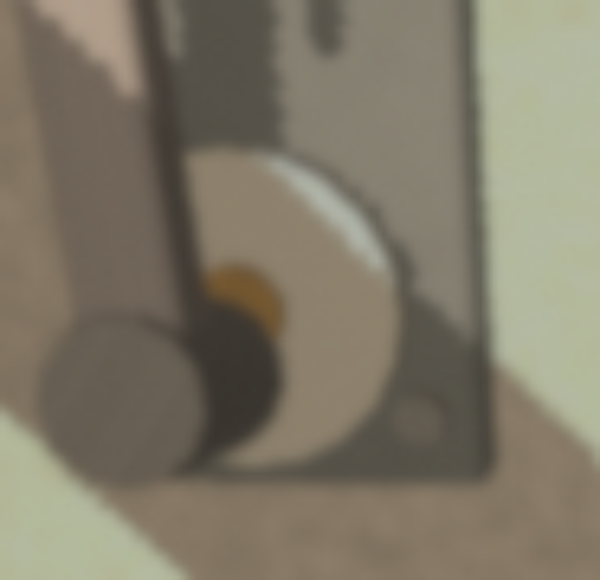

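The view shows the brass head, round (235,290) in the crop, beside the raised hammer and close to the level of the white part. I'll average a few frames for its exact height.

```bash
python3 - <<'E'
from h import *
C=[];
for i in range(12):
    im,c=cloud("wrist"); C.append(c)
c=np.nanmedian(C,0); hsv=cv2.cvtColor(im,cv2.COLOR_RGB2HSV)
d=np.linalg.norm(c[...,:2]-[.735,.16],axis=-1)
m=((cv2.inRange(hsv,(5,100,40),(28,255,255))>0)&(d<.05)).astype(np.uint8)
e=cv2.erode(m,np.ones((3,3)))>0
ring=(cv2.dilate(m,np.ones((15,15)))>0)&~(cv2.dilate(m,np.ones((5,5)))>0)&(c[...,2]>.02)&(c[...,2]<.045)&(hsv[...,2]>100)
for n,k in(("brass",e),("ring",ring)): print(n,k.sum(),np.percentile(c[k][:,2],[10,30,50,70,90]).round(4))
print(c[e].round(4)[::4]); print(sense()["time_s"])
E
```

```text
brass 32 [0.0318 0.032  0.0321 0.0323 0.0325]
ring 210 [0.0297 0.0299 0.0301 0.0302 0.0304]
[[0.7215 0.162  0.0322]
 [0.7223 0.1603 0.0325]
 [0.7237 0.1649 0.0325]
 [0.7241 0.1622 0.0322]
 [0.7255 0.1669 0.0321]
 [0.7266 0.1663 0.0321]
 [0.7281 0.1668 0.0319]
 [0.73   0.1685 0.0319]]
15.95
```

The head stands 2.0 mm above the part. That is either a 2 mm head fully seated or a drive right on the 6 mm limit. A second identical stroke is harmless and there is time, so I'll repeat it and remeasure.

```bash
python3 - <<'E'
from h import *
def show(n):
    s=sense();print(n,round(s["time_s"],2),np.round(s["position"],4),np.round(s["wrist_force"],1))
q=np.array([.533,.2275,0]); t=np.array([.6295,.32,0]); Z=lambda p,z:p+[0,0,z]
movep(Z(t,.26)+.05*ey,R0); movep(Z(q,.2),R0); move_l(Z(q,.15))
move_l(Z(q,.10),feed=.05); move_l(Z(q,.069),feed=.05); sleep(.2); show("bottom")
move_l(Z(q,.09),feed=.04); move_l(Z(q,.2)); orange("top")
movep(Z(t,.2)+.03*ey,R0); movep(Z(t,.1),R0); move_l(Z(t,.075),feed=.05); move_l(Z(t,.048),feed=.04); sleep(.2); show("tab")
move_l(Z(t,.1),feed=.1); move_l(Z(t,.26)+.1*ey)
movep(np.array([.735,.16,.27])+.13*ey-.02*ex,R0); sleep(.3)
c=np.nanmedian([cloud("wrist")[1] for i in range(5)],0); im,_=cloud("wrist"); hsv=cv2.cvtColor(im,cv2.COLOR_RGB2HSV)
d=np.linalg.norm(c[...,:2]-[.735,.16],axis=-1)
m=((cv2.inRange(hsv,(5,100,40),(28,255,255))>0)&(d<.05)).astype(np.uint8); e=cv2.erode(m,np.ones((3,3)))>0
print("brass",e.sum(),np.median(c[e][:,2])); orange("top"); show("end")
E
```

```text
bottom 19.93 [0.5365 0.2271 0.0718] [ 0.2 -3.4 15.7]
top [189. 213.] [185 208   9  11  61] [0.5224 0.2163 0.053 ]
top [507. 313.] [502 300  10  32  84] [ 0.233  -0.6342  0.0031]
tab 24.4 [0.6298 0.3207 0.0485] [2.  4.5 1.2]
brass 35 0.03212982405620579
top [504. 302.] [501 290   8  24  64] [ 0.2577 -0.6279  0.0022]
end 27.8 [0.7561 0.2899 0.27  ] [ 0.  -0.4 -0.2]
```

The height is unchanged at 32.1 mm, so the rivet is on its stop. The arm now hides the orange parts from the top camera, so I'll check with the scene camera and hand in.

```bash
python3 - <<'E'
from h import *
move_l(np.array([.66,.42,.28])); sleep(.3); orange("top"); im,c=cloud("top"); hsv=cv2.cvtColor(im,cv2.COLOR_RGB2HSV)
k,l,st,ce=cv2.connectedComponentsWithStats(cv2.inRange(hsv,(5,130,60),(18,255,255)))
ok=any(st[i,4]>60 and abs(np.nanmedian(c[l==i],0)[2]-.116)<.006 for i in range(1,k))
print(ok)
if ok: print(finish_job())
E
```

```text
top [150. 174.] [143 167  15  15 156] [0.6304 0.3221 0.0451]
top [181. 206.] [170 196  22  21 308] [0.532  0.2282 0.1166]
True
the job is handed in; nothing more can be done
None
```

I cocked and tripped the orange setter, and its lever is back at rest. The rivet head is 2 mm above the lamp part; a second stroke did not move it, so I take it as fully home. The blue setter, spool and cap looked unmoved after the first stroke, and I handed the job in with the arm clear; no verdict was shown.

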